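# Pin the card-cutter stop to its slider and set it in the notch

## Task

Take the red-headed pin from the wooden rack and push it down through the aligned holes of the blue slider's fork and the steel stop arm, until its head sits fully home on the fork. Then slide the pair, linked by the pin, along the rail towards the orange mark until you feel the ball click into the notch; do not run on past it. Finish there still gripping the pin's head, with the slider settled in the notch; leave the other pins in the rack and the other things on the table where they are.

Things in the scene. Friction and masses are not known exactly. Their poses are not given: they have to be found in the camera images.
- red_pin: Headed pin to use: steel shaft diameter 10, 40 long, rounded tip, red cylindrical head diameter 22, 24 tall (64 overall, about 45 g). Upright in one of the rack's three holes (which one varies), underside of the head on the rack's top, 46 above the table. Origin at the tip on the axis, z towards the head. Lifting it 45 clears the rack.
- red_pin_seat (a point): Point on the red pin's axis at the underside of its head, 40 above the tip; axes as the pin.
- pin_rack: Fixed wooden block 56 x 150 x 46 tall with three square through holes 12.5 wide in a row along its y axis, 50 apart. Origin: centre of the underside, z up.
- stop_rail: Fixed stop of a sign-card cutter: white board 250 x 360 x 12 with an aluminium rail along y; the blue slider runs on it, the stop arm on a thin rod on its -x side. Origin: underside of the board below the middle of the rail; x across, y along the rail the way the slider has to go, z up. Nothing on it is higher than the slider (61).
- fork_top (a point): Centre of the fork's hole at its top face, 61 above the table, on the blue slider; the pin's head sits on this face. Axes as stop_rail. Two plates 44 (x) x 40 (y) x 10 thick, the stop arm's lug (8 thick) between them. All three holes: diameter 12.5, 1.5 chamfer, in line at the start, 30 deep in all; the seated tip stands out 10 below, free of the board.
- lug_hole (a point): Centre of the hole in the stop arm's lug, at the lug's top face, 50 above the table; axes as stop_rail. The stop arm (steel, with a black shoe) slides on its own beside the slider with about 1 N of friction, and follows it only when pinned.
- slider_index (a point): White pointer of the slider on the side of the rail away from the fork (+x); it points at the orange mark when the slider is in the notch. Axes as stop_rail. Moves with the slider.
- notch_mark (a point): Orange mark on the board beside the rail (+x side), a bar 4 wide and 34 long; it shows where the notch in the rail is and lies exactly in line with it across the rail. Axes as stop_rail.
- slider (a joint): Travel of the blue slider along stop_rail +y in m: 0 at the start (near end stop), at most 0.145. Drag with the arm pinned on: 4 to 6 N. Its sprung ball drops 2.4 mm into the 9.6 mm wide notch: the slider is drawn forward the last 3 to 5 mm (drag vanishes; the pin has 2.5 mm of play in its holes), then it takes roughly 5 to 12 N to leave the notch either way.
- notch (a joint): Where the notch is, as the value of the slider's travel (m) at which the ball sits in the notch: 0.06 to 0.11, different each time; clamped, does not move.
- black_pin: steel pin, same shape as the red one: shaft diameter 10, black cylindrical head; stands in the rack and stays there. Origin at the tip, z up
- green_pin: steel pin, same shape as the red one: shaft diameter 10, green cylindrical head; stands in the rack and stays there. Origin at the tip, z up
- cleaner_bottle: Bystander: white cleaner bottle, diameter 72, 190 tall, green label, stands upright (mm). Leave it alone. Origin: centre of its underside.
- green_jar: Bystander: green glass jar with green cap, diameter 60, 65 tall (mm). Leave it alone. Origin: centre of its underside.
- calculator: Bystander: white pocket calculator 150 x 85 x 18, lies flat (mm). Leave it alone. Origin: centre of its underside.
- screwdriver: Bystander: yellow-handled screwdriver lying on the table (mm). Leave it alone. Origin: below the middle of its length.

How it is judged:
On the way, in this order (a step that is already met when the one before it is completed fails the run):
1. the red pin is seated in the fork and lug, the slider still near its start (z of red_pin_seat in the frame of fork_top between -0.003 and 0.003 m and horizontal distance between red_pin_seat and fork_top below 0.004 m and angle between red_pin's own z axis and vertical below 0.12 rad and value of joint slider below 0.02 m), for 0.2 s.
2. the slider, with the pin seated, is in the notch (z of red_pin_seat in the frame of fork_top between -0.003 and 0.003 m and horizontal distance between red_pin_seat and fork_top below 0.004 m and angle between red_pin's own z axis and vertical below 0.12 rad and y of slider_index in the frame of notch_mark between -0.002 and 0.002 m), for 0.2 s.
At the end, for the whole second after the job is handed in: Red pin home in fork and arm (head within 3 mm of the fork's top, within 4 mm of the hole's axis, tilt under 0.12 rad), arm within 6 mm of the fork, slider within 2 mm of the notch and at rest, fingers gripping the pin with over 2 N, black and green pins in the rack (all of step 2 and y of lug_hole in the frame of fork_top between -0.006 and 0.006 m and velocity of joint slider between -0.01 and 0.01 m/s and contact force between the fingers and red_pin above 2 N and z of each of black_pin, green_pin in the frame of pin_rack below 0.012 m); the arm keeps its last pose, push and grip.
It fails at once if the slider runs more than 12 mm past the notch (y of slider_index in the frame of notch_mark above 0.012 m).
It fails at once if another pin is pulled or knocked about (moved more than 20 mm) (distance of any of black_pin, green_pin from where it was at the start of the episode above 0.02 m).
It fails at once if a bystander on the table is moved by more than 30 mm (distance of any of cleaner_bottle, green_jar, calculator, screwdriver from where it was at the start of the episode above 0.03 m).
It also fails if it takes over 56 s, if anything falls off the work surface, if the arm or the gripper's body presses on something with over 40 N, if the wrist force passes 120 N, or if a joint passes its speed limit or range.

## Robot

A 6-joint arm with a two-finger parallel gripper is mounted at the origin on the work surface. World frame = base frame: x ahead of the robot, y to its left, z up, the work surface at z = 0. Lengths are in m, angles in rad, forces in N, time in s.
With the tool pointing down it reaches from about 0.325 to 0.925 m from the base axis. Payload 3.1 kg.
Tool frame: the origin (TCP) lies on the mounting face of the last link; the fingertips stand 173 mm ahead of it and the grasp point (between the pads) lies env.pinch_z ahead of it (env.pinch_z is the distance from the TCP to the grasp point, in m); z points along the fingers, y is the line along which they close (so a half turn about z gives the same grasp; the last joint's range is limited). The gripper opens to 85 mm and grips with 20 to 120 N. Pads are 22 mm wide; open, the fingers measure 114 mm over their backs; the gripper's body (76 mm by 85 mm) begins 54 mm behind the grasp point. The pads swing forward as they close: fully open they stand 13 mm farther back than shut.
Start: joints at [-1.31, 0.217, 1.613, -0, 1.311, -0.112], TCP at [0.228, -0.582, 0.405] pointing down, gripper open.
Joint ranges: [-2.75, 2.75], [-0.78, 2.1], [0.31, 2.55], [-1.13, 4.27], [0.13, 2.63], [-2.58, 2.58]. Speed limits (rad/s): [2.79, 2.79, 3.14, 3.14, 3.14, 3.14].

## Interface

Orientations are given as a rotation vector (axis times angle).
In Python, from rig import env gives the robot as it stands. The module is installed in compiled form; this text tells all that it offers.
- The arm moves only by the shell command python3 -m pendant 'ROWS' [FORCE]. ROWS is JSON, a list that holds one entry, the list of rows, each a list of 5 numbers: the opening, from 0 (shut) to 1 (fully open), then the shift along the tool's x, y, z in m, then the turn about the tool's z in degrees. A call has exactly 5 rows; each row is the pose to reach, as a shift and turn from the pose commanded when the call began, along the tool's axes at that moment; what a row does not reach only later rows make up. A row lasts 1/8 s, in which the tool goes at most 62.5 mm and 10.7 degrees, less where a joint would pass 70% of its speed; a pose out of reach is approached as far as the arm can. A call with a gripper value outside its range is refused whole. The fingers move at their own pace and stop on an object; FORCE is the grip in N (left out, the last holds). Time passes only in rows, so rows that repeat a pose let the fingers close, or fill a call up. It gives the time, the measured TCP pose, the force, the opening and the grip force at its end, in the units of the state.
- env.observe(): the state, without advancing time (a new reading comes with each control period).
- env.capture(name): name is "scene" or "top" or "wrist"; returns a dict with "color" (420x560x3 uint8, red, green, blue), "camera_matrix" (3x3 intrinsics, pixels), "world_from_camera" (4x4, takes a point from camera to world coordinates). Camera axes: x right, y down, z forward; pixel columns grow to the right and rows downward; lengths in m; the calibration is good to about 2 mm. The wrist camera is an equidistant fisheye: a pixel r from the principal point sees the ray r / f radians off the axis. A picture is of the moment at which its call begins. There is no depth.
- env.job_done(): hands the job in; it is judged then, once.
The state is a dict: "clock": time; "qpos": joint angles; "joint_velocities": joint speeds; "effort": joint torques, N m; "tool_pos": TCP position; "tcp_rot": TCP orientation; "contact_force": force on the tool from outside, world axes, zero at the start; "torque": the same for the moment, N m; "opening": finger opening in m; "finger_force": force on a finger pad.
Only numpy, scipy, OpenCV 4.12 (cv2) and the standard library are available. Lean on these libraries where they do the work, as an engineer would, in place of code of your own. Each camera call takes 0.05 s, during which the arm holds its last target. There are 200 camera calls.

## Working session

There is one attempt and no reset: what is moved stays moved. The work goes in short steps, Python scripts to look and compute and a shell command to move; the robot and the scene stay as the last step left them, time stands still between calls to the robot, and variables do not carry over. Pictures are saved under pics/ and viewed, at most 10 in all, crops included, and the job is handed in when it is done.

```bash
mkdir -p pics; python3 - <<'E'
from rig import env
import cv2,numpy as np
s=env.observe();print({k:np.round(v,3) for k,v in s.items()},env.pinch_z)
for n in("scene","top"):
    c=env.capture(n);cv2.imwrite(f"pics/{n}0.png",c["color"][:,:,::-1]);print(n,c["camera_matrix"].round(1).tolist(),c["world_from_camera"].round(3).tolist())
E
```

```text
{'clock': np.float64(0.0), 'qpos': array([-1.31 ,  0.218,  1.615,  0.   ,  1.311, -0.112]), 'joint_velocities': array([-0.   , -0.   ,  0.001,  0.001, -0.   ,  0.002]), 'effort': array([-1.0000e-03, -3.9685e+01, -3.0385e+01, -0.0000e+00,  1.0000e-02,
        0.0000e+00]), 'tool_pos': array([ 0.228, -0.582,  0.403]), 'tcp_rot': array([-3.085, -0.582,  0.   ]), 'contact_force': array([-0.658,  0.987,  0.497]), 'torque': array([-0.008,  0.007, -0.001]), 'finger_force': np.float64(0.0), 'opening': np.float64(0.085)} 0.1547
scene [[513.3, 0.0, 275.8], [0.0, 513.3, 211.9], [0.0, 0.0, 1.0]] [[0.741, 0.566, -0.362, 1.168], [0.672, -0.614, 0.414, -0.649], [0.012, -0.55, -0.835, 1.357], [0.0, 0.0, 0.0, 1.0]]
top [[532.1, 0.0, 287.4], [0.0, 532.1, 202.1], [0.0, 0.0, 1.0]] [[0.007, -0.997, 0.079, 0.502], [-1.0, -0.007, 0.001, 0.011], [-0.0, -0.079, -0.997, 1.784], [0.0, 0.0, 0.0, 1.0]]
```

View pics/top0.png

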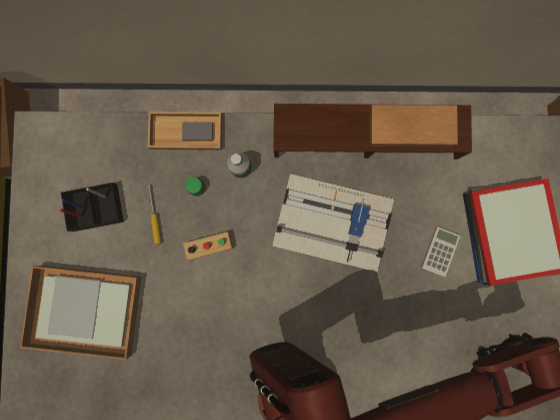

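View pics/scene0.png

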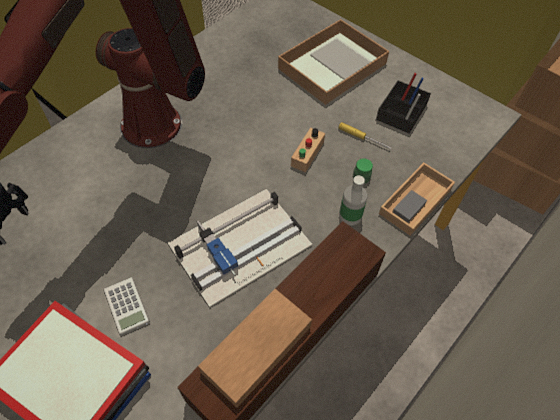

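Top view: the rack is at about (207,246) with red in the middle, between black and green. The rail board is at about (335,222), the blue slider at (358,220) and the orange mark near (335,195). I'll zoom in on these next.

```bash
python3 - <<'E'
import cv2,numpy as np
t=cv2.imread("pics/top0.png");s=cv2.imread("pics/scene0.png")
a=cv2.resize(t[170:275,270:400],None,fx=5,fy=5,interpolation=cv2.INTER_CUBIC)
cv2.imwrite("pics/tc.png",a)
b=cv2.resize(s[185:305,165:315],None,fx=5,fy=5,interpolation=cv2.INTER_CUBIC)
cv2.imwrite("pics/sc.png",b)
E
```

```text
(no output)
```

View pics/tc.png

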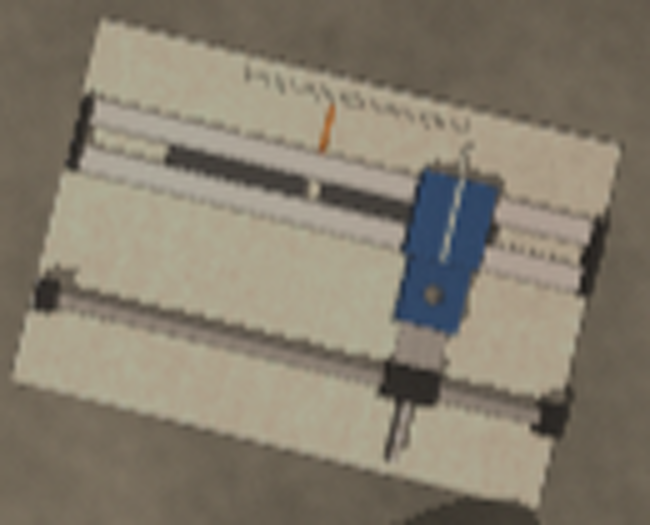

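View pics/sc.png

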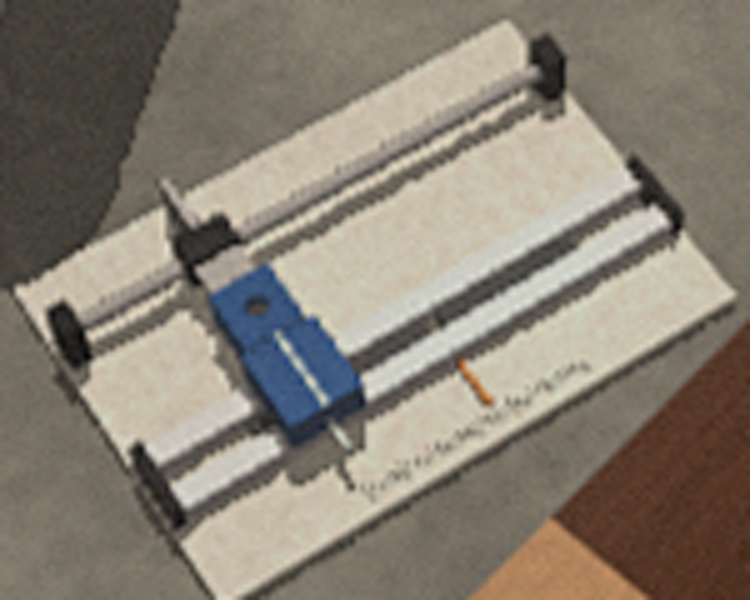

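Top crop: fork hole at (433,294), orange mark line from (334,107) to (323,150), rail running left (world +y). Scene crop: fork hole at (257,306), mark at (476,383).

```bash
cat > h.py <<'E'
from rig import env
import cv2,numpy as np
from scipy.spatial.transform import Rotation as R
def ray(c,uv,fish=False):
    K,T=c["camera_matrix"],c["world_from_camera"]
    d=np.array([(uv[0]-K[0,2])/K[0,0],(uv[1]-K[1,2])/K[1,1]])
    if fish:
        r=np.linalg.norm(d); v=np.r_[d/max(r,1e-9)*np.sin(r),np.cos(r)]
    else: v=np.r_[d,1]
    return T[:3,3],T[:3,:3]@v
def onz(c,uv,z,fish=False):
    o,v=ray(c,uv,fish); return (o+v*(z-o[2])/v[2])[:2]
def mask(img,lo,hi):
    return cv2.inRange(cv2.cvtColor(img,cv2.COLOR_RGB2HSV),np.array(lo),np.array(hi))
def blobs(m,amin=6):
    n,_,st,ce=cv2.connectedComponentsWithStats(m)
    return [(st[i,4],*ce[i].round(1)) for i in range(1,n) if st[i,4]>=amin]
def toolshift(p_xy,z_grasp=None):
    s=env.observe(); r=R.from_rotvec(s["tcp_rot"]); 
    d=np.r_[p_xy,0 if z_grasp is None else z_grasp+env.pinch_z]-s["tool_pos"]
    if z_grasp is None:d[2]=0
    return r.inv().apply(d)
E
python3 - <<'E'
from h import *
cs={n:env.capture(n) for n in("top","scene")}
for n,c in cs.items():
    im=c["color"]
    for nm,ms in(("red",mask(im,(0,150,90),(6,255,255))|mask(im,(174,150,90),(180,255,255))),("orange",mask(im,(8,120,110),(16,255,255))),("green",mask(im,(45,100,50),(85,255,255)))):
        print(n,nm,blobs(ms))
f=lambda x,o:(x+.5)/5-.5+o
print("hole",onz(cs["top"],(f(433,270),f(294,170)),.061),onz(cs["scene"],(f(257,165),f(306,185)),.061))
for uv in((103,18),(621,145),(538,505),(15,380),(334,107),(323,150)):
    print(uv,onz(cs["top"],(f(uv[0],270),f(uv[1],170)),.012))
print("mark sc",[onz(cs["scene"],(f(u,165),f(v,185)),.012) for u,v in((462,363),(491,403))])
E
```

```text
top red [(np.int32(1545), np.float64(512.3), np.float64(228.6)), (np.int32(33), np.float64(205.9), np.float64(245.4)), (np.int32(6), np.float64(306.8), np.float64(395.8)), (np.int32(11), np.float64(316.8), np.float64(399.5)), (np.int32(12), np.float64(307.8), np.float64(404.8)), (np.int32(12), np.float64(318.3), np.float64(407.2)), (np.int32(15), np.float64(312.9), np.float64(416.2)), (np.int32(6), np.float64(320.5), np.float64(416.0))]
top orange [(np.int32(3339), np.float64(414.3), np.float64(124.1)), (np.int32(49), np.float64(156.7), np.float64(113.5)), (np.int32(20), np.float64(198.0), np.float64(113.1)), (np.int32(1122), np.float64(182.5), np.float64(133.8)), (np.int32(38), np.float64(174.6), np.float64(122.8)), (np.int32(12), np.float64(335.0), np.float64(195.2)), (np.int32(92), np.float64(219.2), np.float64(246.0)), (np.int32(7), np.float64(213.4), np.float64(241.7)), (np.int32(8), np.float64(204.0), np.float64(243.0)), (np.int32(6), np.float64(196.3), np.float64(246.8)), (np.int32(1184), np.float64(86.4), np.float64(305.4))]
top green [(np.int32(16), np.float64(239.3), np.flo
[... 1150 characters left out ...]
194.7)), (np.int32(6), np.float64(392.0), np.float64(207.3)), (np.int32(12), np.float64(259.5), np.float64(261.2)), (np.int32(4889), np.float64(254.4), np.float64(345.7))]
scene green [(np.int32(37), np.float64(302.0), np.float64(152.3)), (np.int32(183), np.float64(363.9), np.float64(165.7)), (np.int32(192), np.float64(351.7), np.float64(213.4))]
hole [ 0.55502955 -0.21111627] [ 0.55762694 -0.21022486]
(103, 18) [0.74003834 0.00337688]
(621, 145) [ 0.65693739 -0.34340145]
(538, 505) [ 0.41760027 -0.28640665]
(15, 380) [0.49755735 0.06018922]
(334, 107) [ 0.68111786 -0.15158972]
(323, 150) [ 0.65219046 -0.14423035]
mark sc [array([ 0.65173207, -0.13853655]), array([ 0.68251949, -0.1463418 ])]
```

```bash
python3 - <<'E'
from h import *
t=env.capture("top");s=env.capture("scene")
for n,c,uvs in(("top",t,((192,249.5),(205.9,245.4),(221.2,241.6))),("sc",s,((308.4,140.6),(302,152.3)))):
    for uv in uvs: print(n,onz(c,uv,.064))
p=onz(t,(205.9,245.4),.066)
print("shift",toolshift(p,.155-.0).round(4))
E
```

```text
top [0.48335268 0.31811309]
top [0.49682137 0.27361372]
top [0.50937369 0.22453145]
sc [0.49621793 0.27613883]
sc [0.51343681 0.22336744]
shift [ 0.5622 -0.6984  0.0952]
```

```bash
python3 -m pendant '[[[1,0.038,-0.047,0,0],[1,0.076,-0.094,0,0],[1,0.114,-0.141,0,0],[1,0.152,-0.188,0,0],[1,0.19,-0.235,0,0]]]' 80
python3 -m pendant '[[[1,0.038,-0.047,0,0],[1,0.076,-0.094,0,0],[1,0.114,-0.141,0,0],[1,0.152,-0.188,0,0],[1,0.19,-0.235,0,0]]]'
python3 -m pendant '[[[1,0.037,-0.047,0,-10],[1,0.073,-0.094,0,-20],[1,0.110,-0.141,0,-30],[1,0.146,-0.188,0,-40],[1,0.182,-0.228,0,-50]]]'
python3 -m pendant '[[[1,0,0,0.01,-10],[1,0,0,0.02,-20],[1,0,0,0.03,-30],[1,0,0,0.04,-34.4],[1,0,0,0.04,-34.4]]]'
python3 - <<'E'
from h import *
s=env.observe();print(s["qpos"].round(3),s["tool_pos"].round(4),s["clock"])
c=env.capture("wrist");cv2.imwrite("pics/w1.png",c["color"][:,:,::-1]);print(c["camera_matrix"].round(1).tolist(),c["world_from_camera"].round(3).tolist())
print(toolshift((.4965,.274),.067).round(4), R.from_rotvec(s["tcp_rot"]).as_matrix().round(3).tolist())
E
```

```text
clock: 0.92
tool_pos: [0.3192, -0.2922, 0.4048]
tcp_rot: [3.087, 0.581, 0.001]
contact_force: [0.8, -0.5, 0.2]
opening: 0.085
finger_force: 0.0
clock: 1.55
tool_pos: [0.4105, -0.004, 0.4052]
tcp_rot: [3.086, 0.582, 0.003]
contact_force: [1.1, 0.4, 0.5]
opening: 0.0855
finger_force: 0.0
clock: 2.17
tool_pos: [0.4969, 0.275, 0.4048]
tcp_rot: [2.545, 1.841, 0.001]
contact_force: [0.5, 0.4, 1.3]
opening: 0.0855
finger_force: 0.0
clock: 2.8
tool_pos: [0.4964, 0.2725, 0.3636]
tcp_rot: [-1.896, -2.503, 0.003]
contact_force: [0.7, -1.1, 0.2]
opening: 0.0854
finger_force: 0.0
[ 0.378  0.133  1.791 -0.     1.221  0.104] [0.4964 0.2725 0.3636] 2.8
[[325.2, 0.0, 278.8], [0.0, 325.2, 204.8], [0.0, 0.0, 1.0]] [[0.963, 0.261, 0.073, 0.477], [0.271, -0.923, -0.273, 0.342], [-0.003, 0.283, -0.959, 0.332], [0.0, 0.0, 0.0, 1.0]]
[0.0014 0.0004 0.1427] [[-0.271, 0.963, -0.002], [0.963, 0.271, -0.001], [-0.0, -0.002, -1.0]]
```

View pics/w1.png

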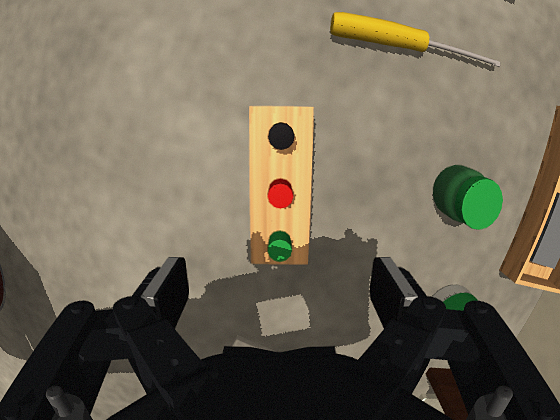

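The wrist view shows the rack square to the gripper. The red head is at about (280,193), black at (281,136) and green at (280,246).

```bash
python3 - <<'E'
from h import *
c=env.capture("wrist");im=c["color"]
m=mask(im,(0,150,60),(6,255,255))|mask(im,(174,150,60),(180,255,255))
for thr in(60,180):
    b=[x for x in blobs(m&mask(im,(0,0,thr),(180,255,255)),50)];print(b)
    for x in b:
        if abs(x[1]-280)<30: p=onz(c,x[1:],.068,True);print(p,toolshift(p,.067).round(4))
E
```

```text
[(np.int32(590), np.float64(279.2), np.float64(193.2))]
[0.49551984 0.27668656] [ 0.0042 -0.0002  0.1432]
[(np.int32(470), np.float64(279.0), np.float64(195.5))]
[0.49589922 0.27471363] [ 0.0022 -0.0004  0.1432]
```

```bash
python3 -m pendant '[[[1,0.002,0,0.05,0],[0.6,0.002,0,0.1,0],[0.5,0.002,0,0.13,0],[0.5,0.002,0,0.142,0],[0.5,0.002,0,0.142,0]]]' 80
python3 -m pendant '[[[0,0,0,0,0],[0,0,0,0,0],[0,0,0,0,0],[0,0,0,0,0],[0,0,0,0,0]]]' 80
```

```text
clock: 3.52
tool_pos: [0.4965, 0.2747, 0.2228]
tcp_rot: [-1.896, -2.505, 0.0]
contact_force: [1.1, 0.3, -0.3]
opening: 0.0427
finger_force: 0.0
clock: 4.15
tool_pos: [0.4971, 0.275, 0.2252]
tcp_rot: [1.895, 2.504, 0.004]
contact_force: [-2.9, -0.6, 6.2]
opening: 0.019
finger_force: 78.2
```

```bash
python3 -m pendant '[[[0,0,0,-0.015,0],[0,0,0,-0.03,0],[0,0,0,-0.06,0],[0,0,0,-0.09,0],[0,0,0,-0.09,0]]]'
python3 - <<'E'
from h import *
c=env.capture("wrist");cv2.imwrite("pics/w2.png",c["color"][:,:,::-1])
E
```

```text
clock: 4.78
tool_pos: [0.4979, 0.2752, 0.317]
tcp_rot: [1.893, 2.501, 0.012]
contact_force: [0.5, 0.6, 0.1]
opening: 0.0194
finger_force: 78.3
```

View pics/w2.png

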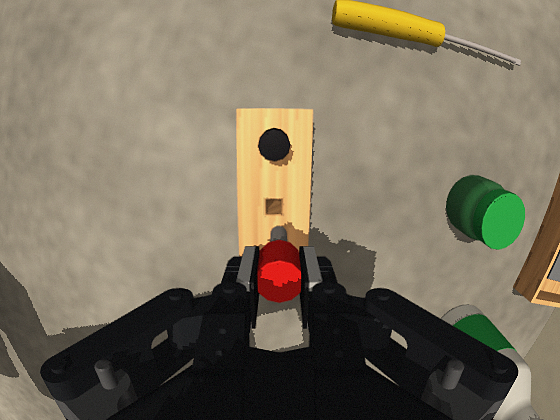

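The pin is held: red head at (280,272) between the pads, its hole empty at (273,206), the other pins undisturbed. Next I go to the fork, stopping short so I can look at the hole.

```bash
python3 -m pendant '[[[0,-0.03,-0.001,0,0],[0,-0.085,-0.004,0,0],[0,-0.14,-0.006,0,0],[0,-0.195,-0.009,0,0],[0,-0.25,-0.011,0,0]]]'
python3 -m pendant '[[[0,-0.055,-0.002,0,-10],[0,-0.11,-0.005,0,-20],[0,-0.165,-0.007,0,-30],[0,-0.22,-0.01,0,-40],[0,-0.263,-0.012,0,-50]]]'
python3 -m pendant '[[[0,0,0,0,-5],[0,0,0,0,-10.5],[0,0,0,0,-10.5],[0,0,0,0,-10.5],[0,0,0,0,-10.5]]]'
python3 - <<'E'
from h import *
s=env.observe();print(s["qpos"].round(3),s["tool_pos"].round(4),s["clock"],R.from_rotvec(s["tcp_rot"]).as_matrix().round(3).tolist())
c=env.capture("wrist");cv2.imwrite("pics/w3.png",c["color"][:,:,::-1])
E
```

```text
clock: 5.45
tool_pos: [0.553, 0.0293, 0.3109]
tcp_rot: [-1.894, -2.503, 0.002]
contact_force: [0.2, -0.3, -0.7]
opening: 0.0195
finger_force: 78.3
clock: 6.08
tool_pos: [0.613, -0.2275, 0.3105]
tcp_rot: [-0.652, -3.07, -0.001]
contact_force: [-0.3, -0.3, -0.9]
opening: 0.0191
finger_force: 78.2
clock: 6.7
tool_pos: [0.6134, -0.2251, 0.3123]
tcp_rot: [-0.376, -3.118, -0.0]
contact_force: [0.1, 0.6, -0.3]
opening: 0.0188
finger_force: 78.2
[-0.459  0.363  1.613  0.     1.167 -1.79 ] [ 0.6134 -0.2251  0.3123] 6.7 [[-0.971, 0.238, -0.001], [0.238, 0.971, 0.0], [0.001, 0.0, -1.0]]
```

View pics/w3.png

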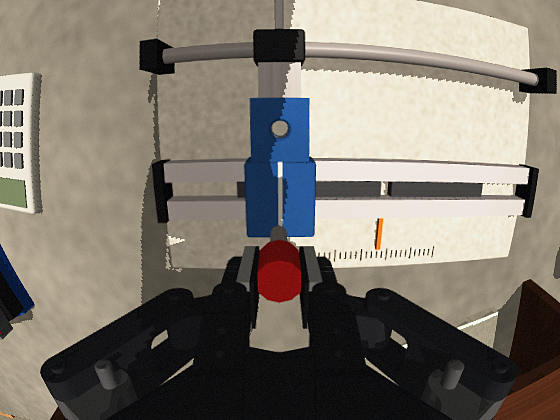

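The wrist view shows the fork hole at (280,128), the pin shaft just below it in the picture at (280,230), the slider's white line at x≈280 and the orange mark at (380,232).

```bash
python3 - <<'E'
from h import *
c=env.capture("wrist");im=c["color"]
blue=mask(im,(100,120,30),(125,255,255))
roi=np.zeros_like(blue);roi[105:150,258:302]=255
m=cv2.morphologyEx(cv2.bitwise_not(blue)&roi,cv2.MORPH_OPEN,np.ones((3,3)))
print(blobs(m,20))
h=max(blobs(m,20))[1:]
P=onz(c,h,.061,True);s=env.observe()
print("hole",P,"shift",toolshift(P,None).round(4))
o=[x for x in blobs(mask(im,(5,150,120),(18,255,255)),20) if 190<x[2]<260];print(o)
M=onz(c,max(o)[1:],.012,True)
Rm=R.from_rotvec(s["tcp_rot"]).as_matrix();print("mark",M,"rail-y dist",(M-P)@Rm[:2,1])
# pin: tip row and shaft centre
g=im[215:242,255:305].astype(int);
print([(215+r, [int(x) for x in (255+np.where(abs(g[r,:,0]-g[r,:,2])<25)[0][[0,-1]])] if (abs(g[r,:,0]-g[r,:,2])<25).any() else None) for r in range(5,27,3)])
for uv,z in(((279,226),s["tool_pos"][2]-.1547-.061),): print("tip~",toolshift(onz(c,uv,z,True)).round(4))
# blue lines: edges of fork, yaw
cn=max(cv2.findContours(blue,0,2)[0],key=cv2.contourArea);pts=[onz(c,p[0],.061,True) for p in cn if 100<p[0][1]<150 and p[0][0]<265]
d=np.polyfit([p[0] for p in pts],[p[1] for p in pts],1);print("fork edge yaw",np.degrees(np.arctan(d[0])))
cv2.imwrite("pics/w3b.png",cv2.resize(im[90:300,220:340,::-1],None,fx=2.8,fy=2.8,interpolation=cv2.INTER_CUBIC))
E
```

```text
[(np.int32(256), np.float64(279.5), np.float64(128.5))]
hole [ 0.55471094 -0.2099718 ] shift [0.0607 0.0008 0.    ]
[(np.int32(124), np.float64(379.1), np.float64(233.2))]
mark [ 0.66871534 -0.14360371] rail-y dist 0.09155506329207268
[(220, [278, 279]), (223, [278, 282]), (226, [275, 282]), (229, [272, 283]), (232, [270, 285]), (235, [270, 286]), (238, [270, 293]), (241, [260, 297])]
tip~ [0.0045 0.0004 0.    ]
fork edge yaw -13.938230862727426
```

View pics/w3b.png

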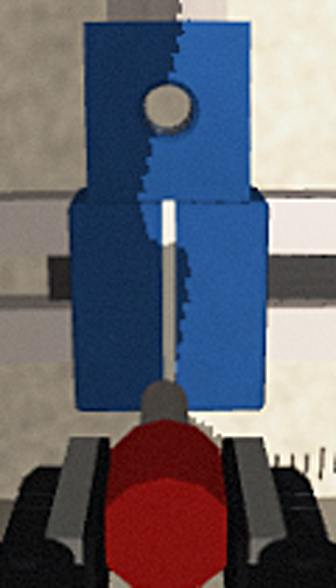

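```bash
python3 -m pendant '[[[0,0.025,0,0,0],[0,0.05,0.0005,0.005,0],[0,0.0605,0.0005,0.01,0],[0,0.0605,0.0005,0.02,0],[0,0.0605,0.0005,0.024,0]]]'
python3 -m pendant '[[[0,0,0,0,0],[0,0,0,0.004,0],[0,0,0,0.008,0],[0,0,0,0.012,0],[0,0,0,0.016,0]]]'
python3 - <<'E'
from h import *
print(env.observe()["tool_pos"],toolshift((.5547,-.21)).round(4))
E
```

```text
clock: 7.42
tool_pos: [0.5552, -0.2106, 0.2879]
tcp_rot: [-0.376, -3.119, -0.0]
contact_force: [-0.8, -0.4, -1.6]
opening: 0.0192
finger_force: 78.2
clock: 8.05
tool_pos: [0.5548, -0.2105, 0.2724]
tcp_rot: [-0.376, -3.119, -0.0]
contact_force: [-0.1, -0.0, -0.6]
opening: 0.0193
finger_force: 78.2
[ 0.55482289 -0.21049458  0.27238999] [0.0002 0.0005 0.    ]
```

```bash
python3 -m pendant '[[[0,0,0,0.006,0],[0,0,0,0.012,0],[0,0,0,0.018,0],[0,0,0,0.024,0],[0,0,0,0.028,0]]]'
python3 -m pendant '[[[0,0,0,0.001,0],[0,0,0,0.002,0],[0,0,0,0.004,0],[0,0,0,0.006,0],[0,0,0,0.006,0]]]'
```

```text
clock: 8.68
tool_pos: [0.5547, -0.2104, 0.2441]
tcp_rot: [-0.376, -3.118, -0.0]
contact_force: [0.8, 0.2, -0.0]
opening: 0.0189
finger_force: 78.2
clock: 9.3
tool_pos: [0.5552, -0.2107, 0.2402]
tcp_rot: [0.376, 3.119, -0.0]
contact_force: [-2.1, 1.0, 6.1]
opening: 0.0192
finger_force: 79.0
```

```bash
python3 -m pendant '[[[0,0,0,0,0],[0,0,0,0,0],[0,0,0.002,0,0],[0,0,0.006,0,0],[0,0,0.012,0,0]]]'
python3 -m pendant '[[[0,0,0.006,0,0],[0,0,0.012,0,0],[0,0,0.018,0,0],[0,0,0.024,0,0],[0,0,0.03,0,0]]]'
python3 -m pendant '[[[0,0,0.006,0,0],[0,0,0.012,0,0],[0,0,0.017,0,0],[0,0,0.021,0,0],[0,0,0.024,0,0]]]'
python3 - <<'E'
from h import *
s=env.observe();u=R.from_rotvec(s["tcp_rot"]).as_matrix()[:,1]
print((s["tool_pos"]-[.5552,-.2107,.24])@u,s["contact_force"]@u)
c=env.capture("wrist");cv2.imwrite("pics/w4.png",c["color"][:,:,::-1])
E
```

```text
clock: 9.93
tool_pos: [0.558, -0.2008, 0.2402]
tcp_rot: [0.374, 3.118, -0.009]
contact_force: [-3.6, -7.5, 5.8]
opening: 0.0192
finger_force: 79.0
clock: 10.55
tool_pos: [0.565, -0.1716, 0.2402]
tcp_rot: [0.374, 3.118, -0.009]
contact_force: [-3.5, -7.0, 5.8]
opening: 0.0194
finger_force: 79.0
clock: 11.18
tool_pos: [0.5707, -0.148, 0.2402]
tcp_rot: [0.374, 3.119, -0.008]
contact_force: [-5.0, -5.6, 7.5]
opening: 0.0189
finger_force: 79.0
0.0645757592881581 -6.680910721705047
```

View pics/w4.png

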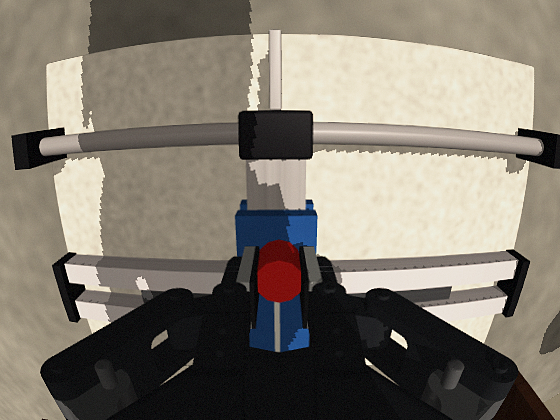

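The wrist view shows the head at (280,270) sitting on the fork, and the stop arm following. Force is about 6.7 N. I expect the notch in roughly 28 mm, so I'll slow down on the way in.

```bash
python3 -m pendant '[[[0,0,0.004,0,0],[0,0,0.008,0,0],[0,0,0.011,0,0],[0,0,0.014,0,0],[0,0,0.016,0,0]]]'
python3 -m pendant '[[[0,0,0.0008,0,0],[0,0,0.0016,0,0],[0,0,0.0024,0,0],[0,0,0.0032,0,0],[0,0,0.004,0,0]]]'
cat > st.py <<'E'
from h import *
s=env.observe();u=R.from_rotvec(s["tcp_rot"]).as_matrix()[:,1]
print("travel",(s["tool_pos"]-[.5552,-.2107,.24])@u,"Fy",s["contact_force"]@u)
E
python3 st.py
```

```text
clock: 11.85
tool_pos: [0.5745, -0.1324, 0.2402]
tcp_rot: [0.374, 3.119, -0.007]
contact_force: [-3.3, -6.1, 7.6]
opening: 0.0191
finger_force: 79.0
clock: 12.48
tool_pos: [0.5754, -0.1285, 0.2402]
tcp_rot: [0.374, 3.119, -0.007]
contact_force: [-4.2, -6.5, 7.2]
opening: 0.0191
finger_force: 79.0
travel 0.08464921308533152 Fy -7.368680821905658
```

```bash
python3 -m pendant '[[[0,0,0.0004,0,0],[0,0,0.0008,0,0],[0,0,0.0012,0,0],[0,0,0.0016,0,0],[0,0,0.002,0,0]]]' >/dev/null; python3 st.py
```

```text
travel 0.08680891128869248 Fy -5.329865035621564
```

```bash
python3 -m pendant '[[[0,0,0.0004,0,0],[0,0,0.0008,0,0],[0,0,0.0012,0,0],[0,0,0.0016,0,0],[0,0,0.002,0,0]]]' >/dev/null; python3 st.py
```

```text
travel 0.09001926854389139 Fy -1.2336746276296737
```

The drag dropped from 5.3 to 1.2 N and the tool jumped forward, which fits a click. I'll let it settle and check.

```bash
python3 -m pendant '[[[0,0,0,0,0],[0,0,0,0,0],[0,0,0,0,0],[0,0,0,0,0],[0,0,0,0,0]]]'; python3 st.py
python3 - <<'E'
from h import *
a=env.capture("scene")["color"][:,:,::-1];b=env.capture("top")["color"][:,:,::-1]
A=cv2.resize(a[190:290,190:290],(400,400),interpolation=cv2.INTER_CUBIC);B=cv2.resize(b[170:270,280:380],(400,400),interpolation=cv2.INTER_CUBIC)
cv2.imwrite("pics/f.png",np.hstack([A,B]))
E
```

```text
clock: 14.35
tool_pos: [0.5767, -0.123, 0.2401]
tcp_rot: [0.376, 3.118, 0.0]
contact_force: [-2.7, 0.5, 8.7]
opening: 0.0192
finger_force: 79.0
travel 0.09026347309877036 Fy -0.13318420370751757
```

View pics/f.png

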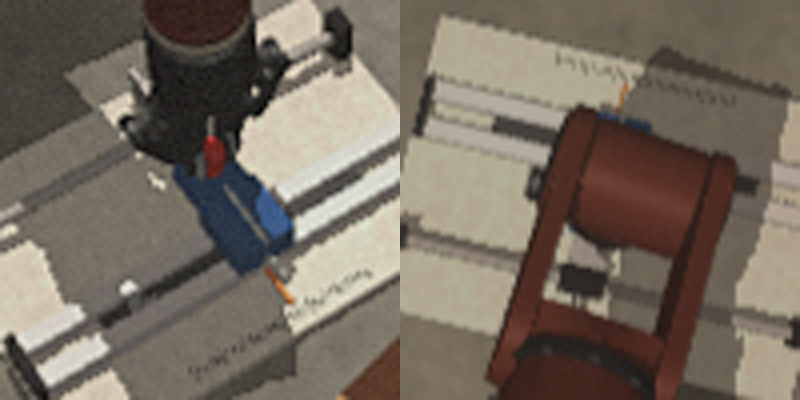

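Left half (scene): the white pointer at (270,255) runs straight into the orange mark at (288,292). Right half (top): the mark at (622,95) is in line with the slider. I'll make a 0.8 mm centring nudge to confirm the pin floats in its play, then hand in.

```bash
python3 -m pendant '[[[0,0,0.0004,0,0],[0,0,0.0008,0,0],[0,0,0.0008,0,0],[0,0,0.0008,0,0],[0,0,0.0008,0,0]]]'; python3 st.py
python3 - <<'E'
from h import *
c=env.capture("scene");im=c["color"]
g=im[240:272,240:275]
o=mask(im,(5,90,80),(18,255,255))[248:272,252:272];print("orange",[(252+x,248+y) for y,x in np.argwhere(o)])
w=mask(im,(0,0,110),(180,70,255))[225:262,235:266]
print("\n".join(f"{225+i} "+"".join("#" if v else "." for v in r) for i,r in enumerate(w)))
E
```

```text
clock: 15.08
tool_pos: [0.5768, -0.1223, 0.2402]
tcp_rot: [0.376, 3.118, -0.0]
contact_force: [-3.2, -0.6, 7.9]
opening: 0.0194
finger_force: 79.0
travel 0.09096531028843104 Fy -1.327634552131781
orange [(np.int64(257), np.int64(256)), (np.int64(256), np.int64(257)), (np.int64(257), np.int64(257)), (np.int64(256), np.int64(258)), (np.int64(257), np.int64(258)), (np.int64(258), np.int64(258)), (np.int64(257), np.int64(259)), (np.int64(258), np.int64(259)), (np.int64(259), np.int64(259)), (np.int64(258), np.int64(260)), (np.int64(259), np.int64(260)), (np.int64(260), np.int64(260)), (np.int64(259), np.int64(261)), (np.int64(260), np.int64(261)), (np.int64(259), np.int64(262)), (np.int64(260), np.int64(262)), (np.int64(261), np.int64(262)), (np.int64(260), np.int64(263)), (np.int64(261), np.int64(263)), (np.int64(261), np.int64(264)), (np.int64(262), np.int64(264)), (np.int64(262), np.int64(265)), (np.int64(263), np.int64(265))]
225 ...............################
226 ...............################
227 ...............################
228 ..............#################
229 ............
[... 471 characters left out ...]
................
243 ####.........................##
244 ####.............#..........###
245 ####........................###
246 #####........................##
247 ######.......................##
248 #######.............#........##
249 #######..............#.......##
250 ##.#####.....................#.
251 ########.......................
252 ######.........................
253 #####.......................##.
254 ##.........................####
255 .#.....................########
256 ..........##...........########
257 ........#####............###.##
258 .......#######......#....######
259 .....#########....####......###
260 ...#######......#######....####
261 .#########.....########...#####
```

```bash
python3 -c "
from rig import env
print(env.job_done())"
```

```text
the job is handed in; nothing more can be done
None
```

I handed the job in at about 15 s. The red pin is pushed fully home through fork and stop arm. The slider clicked into the notch, with drag falling from about 5–7 N to about 1 N and its pointer in line with the orange mark. The gripper still holds the pin's head at 79 N. The hand-in returned no verdict.

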